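Stow the lid weight and hold the vent box to the front

TASK

I am about to vent the fermenting box: first set the small knobbed ceramic lid weight down upright in the open drawer (do not drop it) and slide the drawer fully shut, leaving the larger lid weight, chopsticks and scraper alone. Then turn the carousel until the box with the twist vent cap stands squarely over the metal tongue that marks the front of the base, and keep hold of the turntable so that it stays still there: finish while holding it, without letting go.

Things in the scene. Friction and masses are not known exactly. Their poses are not given: they have to be found in the camera images.
- weight: Small white glazed ceramic lid weight, loose, 150 g (varies): a disc 60 mm across and 16 mm thick with an upright round knob 24 mm across and 30 mm tall on its centre (46 mm high in all). It stands on the cart top between the drawer unit and the carousel. Origin: centre of its underside; z points up along the knob.
- drawer_floor (a point): Centre of the drawer's inner floor (upper face, 22 mm above the cart top); moves with the drawer. x points into the unit (closing direction), z up. Inside: 155 mm along x, 158 mm along y; 6 mm walls rise 46 mm above the floor, the front panel 56 mm. With the drawer out by q (m) it is uncovered from -0.0775 to q - 0.0835 m along this x; 56 mm clear under the unit's top board.
- unit_drawer0_handle (a point): Middle of the drawer's steel bar handle: a round bar 11 mm thick and 110 mm long, horizontal, parallel to the drawer front, 35 mm out from the front panel, 52 mm above the cart top; moves with the drawer. x points into the unit. The handle can be pushed to shut the drawer.
- unit_drawer0 (a joint): How far the drawer is pulled out, in m: 0 is fully shut, 0.134 fully open; it starts 0.10 to 0.13 open. It runs stiffly (about 1 N) and stays where it is left; it stops against the unit at 0.
- unit: White drawer unit, fixed on the cart top, 200 mm deep (x), 200 mm wide (y), 90 mm high, with one drawer that slides out to its own -x. Origin: centre of its underside. The larger lid weight lies on it.
- carousel: Round dark steel base of the carousel, fixed, 210 mm across, 18 mm high. Origin: centre of its underside, on the turning axis. A flat steel tongue, 30 mm wide, 10 mm thick, sticks out along the base's own -x to 180 mm from the axis (50 mm beyond the turntable's rim): that is the front. The base's yaw varies; its front is roughly towards the robot.
- turntable: Wooden turntable, 260 mm across, turns either way without stops; stays where left (friction 0.06 N m). Origin on the axis, 20 mm above the cart top. Carries four clear boxes with white lids, 76 mm square, tops 121 mm above the cart top, clipped on 80 mm from the axis, a quarter turn apart. The vent-cap box lies along its own -x: at the front, its x axis points like the base's.
- vent_cap (a point): Top centre of the grey twist vent cap, 140 mm above the cart top, 80 mm from the turning axis, on the lid of the one box that has a cap (a round foot 42 mm across with a raised finger bar; the other three lids are flat). Turns with the turntable.
- handle (a point): Centre of the turntable's wooden handle, on the turning axis, 190 mm above the cart top: an upright flat bar 60 mm long, 14 mm thick, 40 mm tall (170 to 210 mm above the cart top) on a thin post, rigid with the turntable. Its length lies along the turntable's x (in line with the vent-cap box): pinch it across y. Nothing else on the carousel is higher than 140 mm.
- big_weight: Bystander: larger flat ceramic lid weight, a plain disc 86 mm across and 22 mm thick, lying on top of the drawer unit towards its back. Origin: centre of its underside.
- chopsticks: Bystander: pair of stainless chopsticks, 220 mm long, on a small wooden rest 50 x 200 mm, lying across the cart beyond the carousel; 12 mm high in all. Origin: centre of the underside.
- scraper: Bystander: scraper with a grey silicone blade and a rounded wooden handle, 200 mm long, about 20 mm high, lying across the cart beyond the small weight. Origin: between handle and blade, on the cart top.
Things that resemble listed ones, but are neither listed nor needed, are in the scene too. What is shaped like the weight but yellow is not meant.

How it is judged:
By the outcome, as a careful person would: the job done as asked, in the order asked, and still so for the second after the job is handed in, while the arm keeps its last pose, push and grip.
It also fails if it takes over 72 s, if anything falls off the work surface, if the arm or the gripper's body presses on something with over 40 N, if the wrist force passes 120 N, or if a joint passes its speed limit or range.

ROBOT

A 7-joint arm with a two-finger parallel gripper is mounted at the origin on the work surface. World frame = base frame: x ahead of the robot, y to its left, z up, the work surface at z = 0. Lengths are in m, angles in rad, forces in N, time in s.
With the tool pointing down it reaches from about 0.425 to 0.875 m from the base axis. Payload 4.7 kg.
Tool frame: the origin (TCP) lies between the finger pads; the fingertips stand 14 mm ahead of it and the grasp point (between the pads) lies 5 mm behind it; z points along the fingers, y is the line along which they close (so a half turn about z gives the same grasp; the last joint's range is limited). The gripper opens to 87 mm and grips with 3 to 60 N. Pads are 19 mm wide; open, the fingers measure 117 mm over their backs; the gripper's body (75 mm by 190 mm) begins 51 mm behind the grasp point.
Start: joints at [1.13, 0.321, -0.07, 1.45, 0.023, 1.371, -0.057], TCP at [0.286, -0.584, 0.237] pointing down, gripper open.
Joint ranges: [-2.86, 2.86], [-0.3, 2.09], [-1.38, 1.24], [0.06, 2.45], [-1.56, 4.7], [0.09, 2.05], [-2.69, 2.69]. Speed limits (rad/s): [2.57, 2.57, 3.14, 3.14, 3.14, 3.14, 3.14].

INTERFACE

Orientations are given as a rotation vector (axis times angle).
In Python, from bench import ctrl gives the robot as it stands.
- The arm moves only by the tool step_arm, never from a script. Its argument "commands" is a list of rows, each an object with "travel": the shift along the tool's x, y, z in m, a list of three; "turn": the turn, a rotation vector about the tool's x, y, z in degrees, a list of three. A call has 1 to 5 rows; each row is the pose to reach, as a shift and turn from the pose commanded when the call began, along the tool's axes at that moment; what a row does not reach only later rows make up. A row lasts 1/10 s, in which the tool goes at most 50 mm and 8.59 degrees, less where a joint would pass 70% of its speed; a pose out of reach is approached as far as the arm can. A call with a gripper value outside its range is refused whole. "gripper" is the opening, from 0 (shut) to 1 (fully open), set as the call begins (left out, the last holds). The fingers move at their own pace and stop on an object; "force" is the grip in N (left out, the last holds). Time passes only in rows, so rows that repeat a pose let the fingers close. It gives the time, the measured TCP pose, the force, the opening and the grip force at its end, in the units of the state.
- ctrl.get_state(): the state, without advancing time (a new reading comes with each control period).
- ctrl.get_image(name): name is "side" or "top"; returns the picture (420x560x3 uint8, red, green, blue); there is no depth.
- ctrl.camera_model(name): a dict with "fx", "fy", "cx", "cy" (pixels), "R" (3x3) and "t" (3): a world point X has camera coordinates R X + t. Camera axes: x right, y down, z forward; pixel columns grow to the right and rows downward; lengths in m; the calibration is good to about 2 mm. A picture is of the moment at which its call begins. camera_model takes no time and is no camera call.
- ctrl.close_job(): hands the job in; it is judged then, once.
The state is a dict: "time": time; "joint_positions": joint angles; "qd": joint speeds; "joint_torque": joint torques, N m; "position": TCP position; "tool_rot": TCP orientation; "ft_force": force on the tool from outside, world axes, zero at the start; "torque": the same for the moment, N m; "grip_width": opening from 0.0 (shut) to 1.0 (fully open); "grip_force": force on a finger pad.
Only numpy, scipy, OpenCV 4.12 (cv2) and the standard library are available. Lean on these libraries where they do the work, as an engineer would, in place of code of your own. Each camera call takes 0.05 s, during which the arm holds its last target. There are 200 camera calls.

## Working session

There is one attempt and no reset: what is moved stays moved. The work goes in short steps, Python scripts to look and compute and a tool call to move; the robot and the scene stay as the last step left them, time stands still between calls to the robot, and variables do not carry over. Pictures are saved under pics/ and viewed, at most 10 in all, crops included, and the job is handed in when it is done.

Besides the shell and the picture viewer there is one more tool, called after "Emit:" in YAML: its name, and indented under it one key for each argument. step_arm: Moves the arm, as the interface text tells. Its arguments: {"type":"object","properties":{"commands":{"type":"array"},"gripper":{"type":"number"},"force":{"type":"number"}},"required":["commands"]}

```bash
mkdir -p pics; ls; cat > h.py <<'E'
import numpy as np, cv2
from bench import ctrl
from scipy.spatial.transform import Rotation as R
def ray(n,u,v):
    m=ctrl.camera_model(n);Rm=np.array(m["R"]);t=np.array(m["t"])
    d=Rm.T@np.array([(u-m["cx"])/m["fx"],(v-m["cy"])/m["fy"],1]);return -Rm.T@t,d
def onz(n,u,v,z):
    o,d=ray(n,u,v);return o+d*(z-o[2])/d[2]
def proj(n,X):
    m=ctrl.camera_model(n);c=np.array(m["R"])@np.array(X)+np.array(m["t"])
    return c[0]/c[2]*m["fx"]+m["cx"],c[1]/c[2]*m["fy"]+m["cy"]
def img(n,f=None):
    i=ctrl.get_image(n)[:,:,::-1].copy()
    if f: cv2.imwrite(f"pics/{f}.png",i)
    return i
def delta(p,yaw=None):
    s=ctrl.get_state();r=R.from_rotvec(s["tool_rot"])
    return r.inv().apply(np.array(p)-s["position"])
E
python3 - <<'E'
from h import *
for n in("top","side"):
    img(n,n+"0"); print(n,ray(n,280,210))
s=ctrl.get_state();print(s)
print(R.from_rotvec(s["tool_rot"]).as_matrix().round(3))
E
```

```text
pics
top (array([ 0.38910931, -0.02451761,  1.16907112]), array([ 0.19491896,  0.03925909, -0.98010381]))
side (array([ 0.42297406, -0.65059605,  0.70483981]), array([ 0.17916946,  0.73731561, -0.65144854]))
{'time': 0.1, 'joint_positions': array([ 1.13011446,  0.32175421, -0.07009035,  1.45155963,  0.02258747,
        1.37078406, -0.05689962]), 'qd': array([ 0.00074483, -0.00244613,  0.00058788, -0.00274965, -0.00144573,
        0.00156288, -0.00170835]), 'joint_torque': array([ 2.22898018e-05, -4.92571807e+01, -4.06126678e-01, -3.13400352e+01,
       -6.43235212e-02,  3.94687720e-02,  4.38653035e-05]), 'position': array([ 0.28528141, -0.58352687,  0.2355641 ]), 'tool_rot': array([-3.05909823e+00, -7.07904014e-01,  7.27930263e-04]), 'ft_force': array([-0.14450799,  1.1385143 ,  0.00985847]), 'torque': array([ 0.0617067 , -0.00256684, -0.03174527]), 'grip_force': 0.0, 'grip_width': 1.00152387175416}
[[ 0.898  0.439 -0.001]
 [ 0.439 -0.898  0.002]
 [-0.    -0.002 -1.   ]]
```

View pics/top0.png

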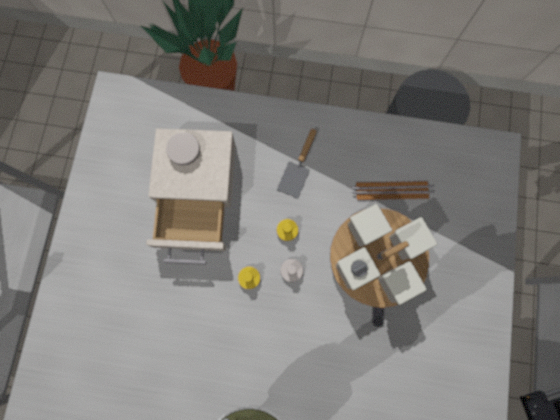

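View pics/side0.png

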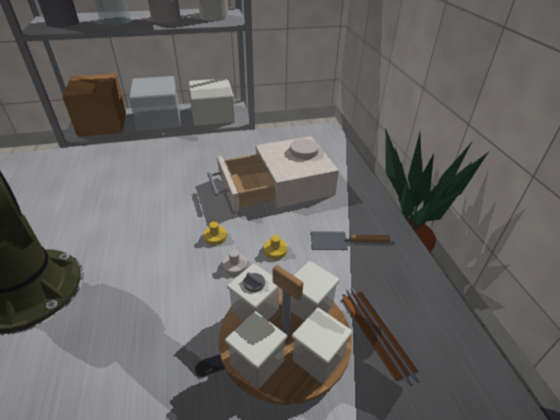

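Top view: three knobbed discs. White/glazed at (291,270), yellow at (287,230) and yellow at (249,277). The white one fits (the yellow are excluded). Vent-cap box at (360,268), tongue at (378,315), handle at (396,250), drawer at (190,220). Confirming in one enlarged crop while measuring.

```bash
python3 - <<'E'
from h import *
i=cv2.imread("pics/top0.png");s=cv2.imread("pics/side0.png")
c=cv2.resize(i[190:340,230:440],None,fx=3.8,fy=3.8,interpolation=cv2.INTER_CUBIC);cv2.imwrite("pics/crop.png",c)
print(proj("top",[0.286,-0.584,0.237]))
for n,u,v,z in[("top",291,271,.016),("side",234,264,.016),("top",360,268,.14),("side",254,282,.14),("top",396,250,.21),("side",288,279,.2),("top",378,316,.014),("side",208,366,.018)]:
    print(n,u,v,onz(n,u,v,z).round(4))
# wood turntable ellipse / drawer front & unit outlines
h=cv2.cvtColor(i,cv2.COLOR_BGR2HSV)
for p in [(150,131),(232,131),(151,197),(230,201)]: print("unit top",p,onz("top",*p,.09).round(4))
for p in [(149,242),(222,247)]: print("front panel top",p,onz("top",*p,.078).round(4))
for p in [(166,259),(205,262)]: print("handle",p,onz("top",*p,.052).round(4))
m=cv2.inRange(h,(0,0,0),(180,255,60));m[:300]=0;m[335:]=0;m[:,:360]=0;m[:,400:]=0
ys,xs=np.nonzero(m);print("tongue",xs.min(),xs.max(),ys.min(),ys.max(),xs.mean(),ys.mean())
E
```

```text
(np.float64(551.0188620322946), np.float64(395.03168421475175))
top 291 271 [ 0.4615 -0.0328  0.016 ]
side 234 264 [ 0.4623 -0.0395  0.016 ]
top 360 268 [ 0.486  -0.1909  0.14  ]
side 254 282 [ 0.4854 -0.201   0.14  ]
top 396 250 [ 0.5311 -0.2533  0.21  ]
side 288 279 [ 0.5354 -0.2547  0.2   ]
top 378 316 [ 0.3833 -0.2719  0.014 ]
side 208 366 [ 0.3817 -0.2791  0.018 ]
unit top (150, 131) [0.7597 0.3907 0.09  ]
unit top (232, 131) [0.7935 0.1773 0.09  ]
unit top (151, 197) [0.5855 0.3489 0.09  ]
unit top (230, 201) [0.6068 0.1481 0.09  ]
front panel top (149, 242) [0.4729 0.3325 0.078 ]
front panel top (222, 247) [0.4894 0.1482 0.078 ]
handle (166, 259) [0.439  0.2883 0.052 ]
handle (205, 262) [0.4472 0.1881 0.052 ]
tongue 372 383 308 326 377.60693641618496 316.60693641618496
```

View pics/crop.png

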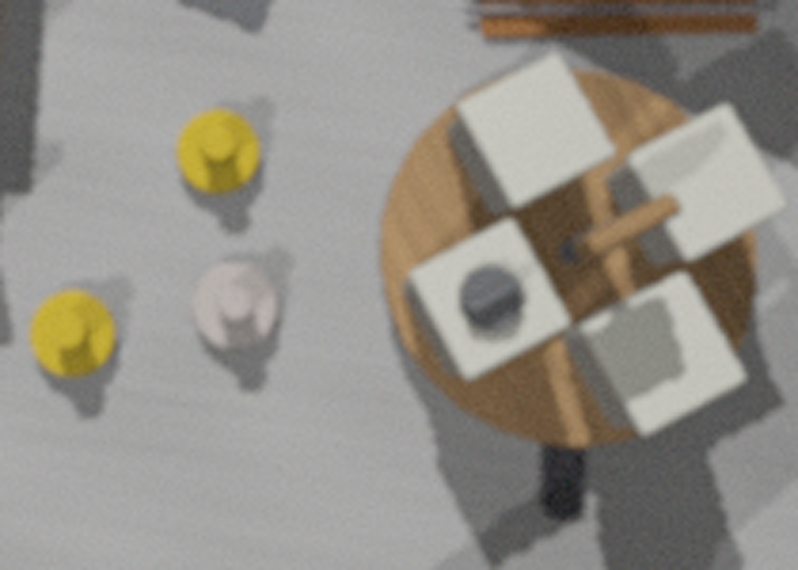

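Crop confirms: the white glazed knobbed disc at crop (236,305) = full (292,270) is the weight; the other two are yellow. The cap sits at crop (490,295), the tongue at crop (563,490).

```bash
python3 - <<'E'
from h import *
f=lambda p,z:onz("top",p[0]/3.8+230-.4,p[1]/3.8+190-.4,z)[:2]
B=[[(510,218),(572,322),(468,380),(407,275)],[(548,50),(615,150),(515,207),(458,103)],[(727,103),(787,200),(693,260),(627,160)],[(683,270),(746,377),(645,437),(578,325)]]
C=np.array([np.mean([f(p,.121) for p in b],0) for b in B]);c=C.mean(0)
print("boxes",C.round(4),"axis",c.round(4))
v=C-c;print("r",np.hypot(*v.T).round(4),"ang",np.degrees(np.arctan2(v[:,1],v[:,0])).round(1))
# front dir
i=cv2.imread("pics/top0.png");s=cv2.imread("pics/side0.png")
g=i[300:335,362:395].max(2);m=(g<60).astype(np.uint8)
n,l,st,ce=cv2.connectedComponentsWithStats(m);k=1+st[1:,4].argmax();print(st[k])
cnt=cv2.findContours((l==k).astype(np.uint8),0,1)[0][0];r=cv2.minAreaRect(cnt);print(r)
P=np.array([onz("top",*(q+np.array([362,300])),.013)[:2] for q in cv2.boxPoints(r)]);print(P.round(4))
q=np.array(r[0])+[362,300]
for z in(.009,.013):
  for u in (q,):
    d=onz("top",*u,z)[:2]-c;print("tongue ang",np.degrees(np.arctan2(d[1],d[0])),np.hypot(*d))
ts=(s[350:385,190:225].max(2)<45).astype(np.uint8);ys,xs=np.nonzero(ts);print("side tongue",xs.mean()+190,ys.mean()+350,len(xs))
print("cap top",f((490,290),.14),"handle",f((634,225),.21),[f(p,.21) for p in((590,248),(678,203))])
print("knob",f((238,293),.046),"disc",f((235,306),.016))
d=f((490,290),.14)-c;print(np.degrees(np.arctan2(d[1],d[0])))
# white weight in side view
for p,z in(((234,253),.046),((235,265),.012)):print(onz("side",*p,z))
E
```

```text
boxes [[ 0.487  -0.1901]
 [ 0.6    -0.2052]
 [ 0.5832 -0.3193]
 [ 0.4711 -0.3014]] axis [ 0.5353 -0.254 ]
r [0.0801 0.081  0.081  0.0798] ang [ 127.1   37.   -53.7 -143.6]
[ 10   8  12  19 166]
((15.53045654296875, 17.073604583740234), (10.330821990966797, 17.88300895690918), 4.085616588592529)
[[ 0.3569 -0.259 ]
 [ 0.4018 -0.2571]
 [ 0.4041 -0.2836]
 [ 0.3592 -0.2853]]
tongue ang -173.3365104171723 0.15600805536344042
tongue ang -173.646872077868 0.1558813575380952
side tongue 208.71219512195123 366.08780487804876 410
cap top [ 0.49033344 -0.18694064] handle [ 0.533865   -0.25397359] [array([ 0.51656503, -0.23017995]), array([ 0.55068096, -0.2779616 ])]
knob [ 0.47086097 -0.03406125] disc [ 0.463893   -0.03363141]
123.8635071272418
[ 0.46511324 -0.03256631  0.046     ]
[ 0.46442455 -0.03952939  0.012     ]
```

```bash
cat >> h.py <<'E'
def go(x,y,z,yaw):
    s=ctrl.get_state();r=R.from_rotvec(s["tool_rot"])
    a=np.radians(yaw);c,n=np.cos(a),np.sin(a)
    T=R.from_matrix(np.array([[c,n,0],[n,-c,0],[0,0,-1]]))
    print("travel mm",(r.inv().apply(np.array([x,y,z])-s["position"])*1e3).round(1),"turn",np.degrees((r.inv()*T).as_rotvec()).round(1),"pos",s["position"].round(4))
E
python3 - <<'E'
from h import *
go(.465,-.035,.14,110)
# drawer yaw: front panel + unit front edge via line fits on top image
i=cv2.imread("pics/top0.png");h=cv2.cvtColor(i,cv2.COLOR_BGR2HSV)
print("yellow",onz("top",287,231,.016),onz("top",249,278,.016))
m=cv2.inRange(h,(8,80,60),(25,255,255));m[:190]=0;m[260:]=0;m[:,:145]=0;m[:,235:]=0
r=cv2.minAreaRect(np.argwhere(m>0)[:,::-1].astype(np.float32));print("interior",r,cv2.boxPoints(r).round(1).tolist())
c=cv2.resize(i[110:270,135:240],None,fx=3.7,fy=3.7,interpolation=cv2.INTER_CUBIC);cv2.imwrite("pics/crop2.png",c)
E
```

```text
travel mm [ 402.4 -413.7   96.2] turn [ -0.1  -0.1 -83.9] pos [ 0.2853 -0.5835  0.2356]
yellow [ 0.56469663 -0.00595736  0.016     ] [0.42621731 0.07304279 0.016     ]
interior ((188.51382446289062, 219.68951416015625), (67.86634063720703, 39.472145080566406), 2.544804573059082) [[153.6999969482422, 237.89999389648438], [155.5, 198.5], [223.3000030517578, 201.5], [221.5, 240.89999389648438]]
```

View pics/crop2.png

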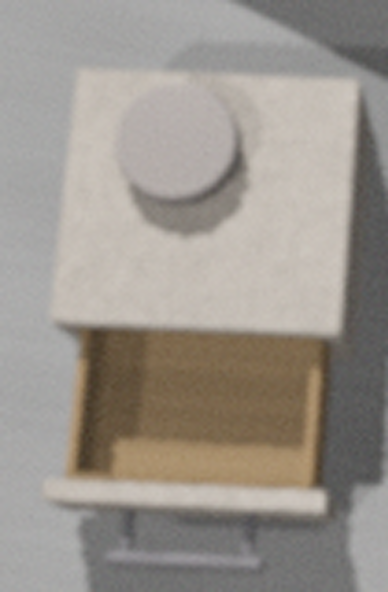

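Emit:
step_arm:
  commands:
    - {"travel": [0.035, -0.035, 0], "turn": [0, 0, -8.4]}
    - {"travel": [0.07, -0.07, 0], "turn": [0, 0, -16.8]}
    - {"travel": [0.105, -0.105, 0], "turn": [0, 0, -25.2]}
    - {"travel": [0.14, -0.14, 0], "turn": [0, 0, -33.6]}
    - {"travel": [0.175, -0.175, 0], "turn": [0, 0, -42]}
  gripper: 0.55

```text
time: 0.6
position: [0.366, -0.3477, 0.2362]
tool_rot: [-2.598, -1.766, 0.001]
ft_force: [1.4, 0.6, 0.6]
grip_width: 0.637
grip_force: 0.0
```

Crop shows the drawer: unit-top corners at crop (78,70),(360,80),(342,333),(52,322), the big disc at (180,140), and the handle bar from (108,556) to (262,563).

```bash
python3 - <<'E'
from h import *
go(.465,-.035,.14,110)
f=lambda p,z:onz("top",p[0]/3.7+135-.4,p[1]/3.7+110-.4,z)[:2]
U=np.array([f(p,.09) for p in((78,70),(360,80),(342,333),(52,322))]);print(U.round(4),U.mean(0))
e=lambda a:np.degrees(np.arctan2(a[1],a[0]))
print("yaw",e(U[1]-U[0])+90,e(U[2]-U[3])+90,e(U[0]-U[3]),e(U[1]-U[2]))
H=np.array([f(p,.052) for p in((108,556),(262,563))]);P=np.array([f(p,.078) for p in((45,480),(326,490))])
print("handle",H,H.mean(0),e(H[1]-H[0])+90,"panel top back edge",P,P.mean(0),e(P[1]-P[0])+90)
E
```

```text
travel mm [327.2 -23.   96.1] turn [ -0.   -0.  -41.6] pos [ 0.366  -0.3477  0.2362]
[[0.7688 0.3775]
 [0.7929 0.1775]
 [0.6092 0.1562]
 [0.5855 0.3551]] [0.68909483 0.26653747]
yaw 6.866547420264823 6.804877768728645 6.9708288448300735 6.605398681831818
handle [[0.43592449 0.29342987]
 [0.44793812 0.18722627]] [0.4419313  0.24032807] 6.453795660116384 panel top back edge [[0.47864613 0.33954858]
 [0.50203579 0.14880819]] [0.49034096 0.24417838] 6.991031569240434
```

Emit:
step_arm:
  commands:
    - {"travel": [0.05, -0.004, 0], "turn": [0, 0, -8.3]}
    - {"travel": [0.1, -0.007, 0], "turn": [0, 0, -16.6]}
    - {"travel": [0.148, -0.01, 0.01], "turn": [0, 0, -25]}
    - {"travel": [0.196, -0.014, 0.02], "turn": [0, 0, -33.3]}
    - {"travel": [0.243, -0.017, 0.03], "turn": [0, 0, -41.6]}

```text
time: 1.1
position: [0.4409, -0.1161, 0.2061]
tool_rot: [1.802, 2.573, -0.001]
ft_force: [0.3, -1.0, 1.0]
grip_width: 0.554
grip_force: 0.0
```

```bash
python3 -c "
from h import *
go(.465,-.035,.10,110)"
```

```text
travel mm [ 68.   50.4 106.1] turn [-0.  0. -0.] pos [ 0.4409 -0.1161  0.2061]
```

Emit:
step_arm:
  commands:
    - {"travel": [0.034, 0.025, 0.01]}
    - {"travel": [0.068, 0.0505, 0.03]}
    - {"travel": [0.068, 0.0505, 0.07]}
    - {"travel": [0.068, 0.0505, 0.106]}
    - {"travel": [0.068, 0.0505, 0.106]}

```text
$.commands[0]: bad value
```

```bash
python3 - <<'E'
from h import *
go(.465,-.035,.034,110)
a=img("top");b=img("side")
p=[int(v) for v in proj("top",[.465,-.035,.03])];q=[int(v) for v in proj("side",[.465,-.035,.03])]
f=lambda i,p:cv2.resize(i[p[1]-50:p[1]+50,p[0]-65:p[0]+65],(390*1,300),interpolation=cv2.INTER_CUBIC)
cv2.imwrite("pics/g.png",np.hstack([f(a,p),f(b,q)]))
E
```

```text
travel mm [ 68.1  50.4 172.1] turn [-0.  0. -0.] pos [ 0.4409 -0.1161  0.2061]
```

View pics/g.png

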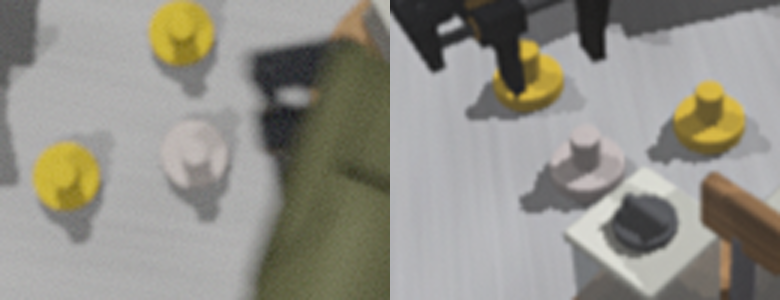

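The move was refused (turn is required), so this shows the weight still clear of the gripper: disc at (194,153) in the left half, knob top at (585,133) in the right half. Using these to refine the position.

Emit:
step_arm:
  commands:
    - {"travel": [0.034, 0.025, 0.01], "turn": [0, 0, 0]}
    - {"travel": [0.068, 0.0505, 0.03], "turn": [0, 0, 0]}
    - {"travel": [0.068, 0.0505, 0.07], "turn": [0, 0, 0]}
    - {"travel": [0.068, 0.0505, 0.106], "turn": [0, 0, 0]}
    - {"travel": [0.068, 0.0505, 0.106], "turn": [0, 0, 0]}

```text
time: 1.7
position: [0.4613, -0.0368, 0.0962]
tool_rot: [-1.804, -2.561, 0.006]
ft_force: [-0.6, -0.8, 0.2]
grip_width: 0.547
grip_force: 0.0
```

```bash
python3 - <<'E'
from h import *
p=[int(v) for v in proj("top",[.465,-.035,.03])];q=[int(v) for v in proj("side",[.465,-.035,.03])]
T=lambda x,y,z:onz("top",p[0]-65+x/3-.3,p[1]-50+y/3-.3,z).round(4)
S=lambda x,y,z:onz("side",q[0]-65+(x-390)/3-.3,q[1]-50+y/3-.3,z).round(4)
print("top disc",T(194,153,.014),"knobtop",T(197,144,.046),"side knobtop",S(585,133,.046),"disc",S(588,162,.013))
go(.465,-.035,.034,110)
E
```

```text
top disc [ 0.4651 -0.0333  0.014 ] knobtop [ 0.4709 -0.0344  0.046 ] side knobtop [ 0.4648 -0.0294  0.046 ] disc [ 0.4651 -0.03    0.013 ]
travel mm [ 0.1  4.6 62.2] turn [-0.5 -0.3 -0.3] pos [ 0.4613 -0.0368  0.0962]
```

Emit:
step_arm:
  commands:
    - {"travel": [0.0025, 0.002, 0.02], "turn": [0, 0, 0]}
    - {"travel": [0.0025, 0.002, 0.04], "turn": [0, 0, 0]}
    - {"travel": [0.0025, 0.002, 0.055], "turn": [0, 0, 0]}
    - {"travel": [0.0025, 0.002, 0.064], "turn": [0, 0, 0]}
    - {"travel": [0.0025, 0.002, 0.064], "turn": [0, 0, 0]}

```text
time: 2.2
position: [0.4665, -0.0346, 0.0367]
tool_rot: [-1.811, -2.567, 0.001]
ft_force: [-0.4, -0.3, 0.5]
grip_width: 0.55
grip_force: 0.0
```

Emit:
step_arm:
  commands:
    - {"travel": [0, 0, 0], "turn": [0, 0, 0]}
    - {"travel": [0, 0, 0], "turn": [0, 0, 0]}
    - {"travel": [0, 0, 0], "turn": [0, 0, 0]}
    - {"travel": [0, 0, 0], "turn": [0, 0, 0]}
    - {"travel": [0, 0, 0], "turn": [0, 0, 0]}
  gripper: 0.05
  force: 15

```text
time: 2.7
position: [0.4666, -0.0344, 0.037]
tool_rot: [1.81, 2.568, -0.001]
ft_force: [-1.9, -0.2, 3.3]
grip_width: 0.268
grip_force: 15.0
```

Emit:
step_arm:
  commands:
    - {"travel": [0, 0, -0.02], "turn": [0, 0, 0]}
    - {"travel": [0, 0, -0.05], "turn": [0, 0, 0]}
    - {"travel": [0, 0, -0.09], "turn": [0, 0, 0]}
    - {"travel": [0, 0, -0.115], "turn": [0, 0, 0]}
    - {"travel": [0, 0, -0.12], "turn": [0, 0, 0]}

```text
time: 3.2
position: [0.4687, -0.0341, 0.1594]
tool_rot: [1.806, 2.563, 0.003]
ft_force: [0.4, 0.5, -0.9]
grip_width: 0.272
grip_force: 15.0
```

```bash
python3 -c "
from h import *
go(.538,.2486,.155,186.8);s=ctrl.get_state();print(s['grip_width'],s['ft_force'])"
```

```text
travel mm [242.9 160.4   4.4] turn [  0.1   0.4 -77.1] pos [ 0.4687 -0.0341  0.1594]
0.27248961217897166 [ 0.38858353  0.49746794 -0.94703922]
```

Force shows about 1.5 N of weight held. Carrying it over the drawer.

Emit:
step_arm:
  commands:
    - {"travel": [0.02, 0.014, 0], "turn": [0, 0, -7]}
    - {"travel": [0.05, 0.033, 0], "turn": [0, 0, -15]}
    - {"travel": [0.08, 0.053, 0], "turn": [0, 0, -23]}
    - {"travel": [0.11, 0.073, 0], "turn": [0, 0, -31]}
    - {"travel": [0.14, 0.093, 0], "turn": [0, 0, -39]}

```text
time: 3.7
position: [0.5064, 0.1302, 0.155]
tool_rot: [-0.84, -3.026, 0.001]
ft_force: [0.7, 0.2, -1.2]
grip_width: 0.272
grip_force: 15.0
```

```bash
python3 -c "
from h import *
go(.538,.2486,.155,186.8)"
```

```text
travel mm [ 3.400e+01  1.178e+02 -1.000e-01] turn [ -0.   -0.1 -37.8] pos [0.5064 0.1302 0.155 ]
```

Emit:
step_arm:
  commands:
    - {"travel": [0.008, 0.03, 0], "turn": [0, 0, -8.3]}
    - {"travel": [0.017, 0.06, 0], "turn": [0, 0, -16.5]}
    - {"travel": [0.025, 0.088, 0], "turn": [0, 0, -24.5]}
    - {"travel": [0.032, 0.112, 0], "turn": [0, 0, -32]}
    - {"travel": [0.034, 0.118, 0], "turn": [0, 0, -37.8]}

```text
time: 4.2
position: [0.5382, 0.2512, 0.1548]
tool_rot: [0.191, -3.133, -0.005]
ft_force: [0.3, -0.1, -0.6]
grip_width: 0.273
grip_force: 15.0
```

Emit:
step_arm:
  commands:
    - {"travel": [0, 0, 0.01], "turn": [0, 0, 0]}
    - {"travel": [0, 0, 0.03], "turn": [0, 0, 0]}
    - {"travel": [0, 0, 0.05], "turn": [0, 0, 0]}
    - {"travel": [0, 0, 0.06], "turn": [0, 0, 0]}
    - {"travel": [0, 0, 0.065], "turn": [0, 0, 0]}

```text
time: 4.7
position: [0.5384, 0.2461, 0.0893]
tool_rot: [0.174, -3.134, 0.002]
ft_force: [-0.4, 1.1, -1.6]
grip_width: 0.275
grip_force: 15.0
```

```bash
python3 - <<'E'
from h import *
go(.538,.2486,.059,186.8)
a=img("top");b=img("side")
p=[int(v) for v in proj("top",[.54,.2486,.05])];q=[int(v) for v in proj("side",[.54,.2486,.05])]
f=lambda i,p:cv2.resize(i[p[1]-50:p[1]+50,p[0]-65:p[0]+65],(390*1,300),interpolation=cv2.INTER_CUBIC)
cv2.imwrite("pics/pl.png",np.hstack([f(a,p),f(b,q)]))
E
```

```text
travel mm [-0.   2.5 30.3] turn [-0.1 -0.2 -0.5] pos [0.5384 0.2461 0.0893]
```

View pics/pl.png

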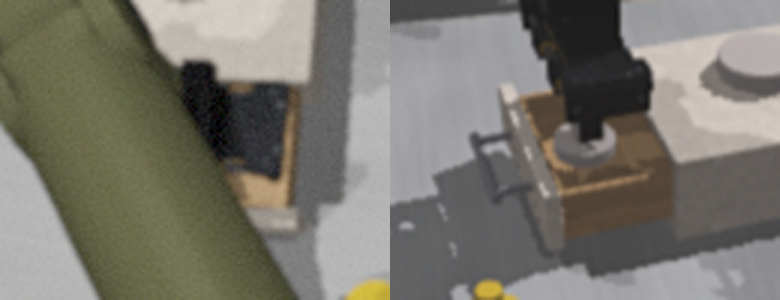

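Side half shows the disc at (585,145) upright, inside the drawer opening and clear of the front panel. Lowering gently.

Emit:
step_arm:
  commands:
    - {"travel": [0, 0.002, 0.01], "turn": [0, 0, 0]}
    - {"travel": [0, 0.002, 0.018], "turn": [0, 0, 0]}
    - {"travel": [0, 0.002, 0.024], "turn": [0, 0, 0]}
    - {"travel": [0, 0.002, 0.027], "turn": [0, 0, 0]}
    - {"travel": [0, 0.002, 0.028], "turn": [0, 0, 0]}

```text
time: 5.3
position: [0.539, 0.2494, 0.0631]
tool_rot: [0.177, -3.136, 0.0]
ft_force: [0.2, 0.0, -1.1]
grip_width: 0.273
grip_force: 15.0
```

Emit:
step_arm:
  commands:
    - {"travel": [0, 0, 0.0005], "turn": [0, 0, 0]}
    - {"travel": [0, 0, 0.001], "turn": [0, 0, 0]}
    - {"travel": [0, 0, 0.0015], "turn": [0, 0, 0]}
    - {"travel": [0, 0, 0.0015], "turn": [0, 0, 0]}

```text
time: 5.7
position: [0.5393, 0.2495, 0.0621]
tool_rot: [-0.177, 3.136, -0.0]
ft_force: [0.2, 0.5, -0.5]
grip_width: 0.278
grip_force: 15.0
```

Emit:
step_arm:
  commands:
    - {"travel": [0, 0, 0.0007], "turn": [0, 0, 0]}
    - {"travel": [0, 0, 0.0014], "turn": [0, 0, 0]}
    - {"travel": [0, 0, 0.002], "turn": [0, 0, 0]}
    - {"travel": [0, 0, 0.002], "turn": [0, 0, 0]}

```text
time: 6.1
position: [0.5391, 0.2495, 0.0599]
tool_rot: [0.177, -3.136, 0.0]
ft_force: [1.1, 0.4, -1.9]
grip_width: 0.272
grip_force: 15.0
```

Emit:
step_arm:
  commands:
    - {"travel": [0, 0, 0.0005], "turn": [0, 0, 0]}
    - {"travel": [0, 0, 0.001], "turn": [0, 0, 0]}
    - {"travel": [0, 0, 0.001], "turn": [0, 0, 0]}

```text
time: 6.4
position: [0.5392, 0.2495, 0.0591]
tool_rot: [-0.177, 3.137, -0.0]
ft_force: [0.5, 0.4, -0.7]
grip_width: 0.269
grip_force: 15.0
```

Emit:
step_arm:
  commands:
    - {"travel": [0, 0, 0.0005], "turn": [0, 0, 0]}
    - {"travel": [0, 0, 0.001], "turn": [0, 0, 0]}
    - {"travel": [0, 0, 0.001], "turn": [0, 0, 0]}

```text
time: 6.7
position: [0.54, 0.2496, 0.059]
tool_rot: [-0.177, 3.135, -0.0]
ft_force: [-1.8, -0.4, 4.9]
grip_width: 0.27
grip_force: 15.0
```

Emit:
step_arm:
  commands:
    - {"travel": [0, 0, 0.0005], "turn": [0, 0, 0]}
    - {"travel": [0, 0, 0.001], "turn": [0, 0, 0]}
    - {"travel": [0, 0, 0.001], "turn": [0, 0, 0]}

```text
time: 7.0
position: [0.5409, 0.2498, 0.059]
tool_rot: [-0.176, 3.133, -0.0]
ft_force: [-0.1, -2.1, 8.7]
grip_width: 0.271
grip_force: 15.0
```

Contact with the floor. Easing off and releasing, then retreating.

Emit:
step_arm:
  commands:
    - {"travel": [0, 0, -0.0008], "turn": [0, 0, 0]}
    - {"travel": [0, 0, -0.0016], "turn": [0, 0, 0]}
    - {"travel": [0, 0, -0.0016], "turn": [0, 0, 0]}

```text
time: 7.3
position: [0.5398, 0.2496, 0.0591]
tool_rot: [-0.177, 3.135, 0.0]
ft_force: [1.0, -0.0, 3.8]
grip_width: 0.268
grip_force: 15.0
```

Emit:
step_arm:
  commands:
    - {"travel": [0, 0, 0], "turn": [0, 0, 0]}
    - {"travel": [0, 0, 0], "turn": [0, 0, 0]}
    - {"travel": [0, 0, 0], "turn": [0, 0, 0]}
    - {"travel": [0, 0, 0], "turn": [0, 0, 0]}
  gripper: 0.55

```text
time: 7.7
position: [0.5388, 0.2494, 0.0582]
tool_rot: [0.177, -3.136, 0.0]
ft_force: [-0.2, 0.1, -0.6]
grip_width: 0.514
grip_force: 0.0
```

Emit:
step_arm:
  commands:
    - {"travel": [0, 0, -0.015], "turn": [0, 0, 0]}
    - {"travel": [0, 0, -0.04], "turn": [0, 0, 0]}
    - {"travel": [0, 0, -0.07], "turn": [0, 0, 0]}
    - {"travel": [0, 0, -0.095], "turn": [0, 0, 0]}
    - {"travel": [0, 0, -0.1], "turn": [0, 0, 0]}

```text
time: 8.2
position: [0.5408, 0.2509, 0.1629]
tool_rot: [-0.177, 3.131, 0.003]
ft_force: [-0.1, 1.4, 0.8]
grip_width: 0.55
grip_force: 0.0
```

```bash
python3 -c "
from h import *
go(.40,.2354,.16,186.8)"
```

```text
travel mm [141.7   0.4   2. ] turn [ 0.1  0.3 -0.3] pos [0.5408 0.2509 0.1629]
```

Emit:
step_arm:
  commands:
    - {"travel": [0.03, 0, 0], "turn": [0, 0, 0]}
    - {"travel": [0.07, 0, 0], "turn": [0, 0, 0]}
    - {"travel": [0.11, 0, 0], "turn": [0, 0, 0]}
    - {"travel": [0.133, 0, 0], "turn": [0, 0, 0]}
    - {"travel": [0.133, 0, 0.02], "turn": [0, 0, 0]}
  gripper: 0.0

```text
time: 8.7
position: [0.4058, 0.2347, 0.1402]
tool_rot: [-0.179, 3.131, -0.007]
ft_force: [0.3, -0.9, 0.5]
grip_width: 0.182
grip_force: 0.0
```

Emit:
step_arm:
  commands:
    - {"travel": [0, 0, 0.03], "turn": [0, 0, 0]}
    - {"travel": [0, 0, 0.06], "turn": [0, 0, 0]}
    - {"travel": [0, 0, 0.08], "turn": [0, 0, 0]}
    - {"travel": [0, 0, 0.089], "turn": [0, 0, 0]}
    - {"travel": [0, 0, 0.089], "turn": [0, 0, 0]}

```text
time: 9.2
position: [0.4059, 0.2343, 0.0487]
tool_rot: [0.178, -3.134, 0.0]
ft_force: [-0.4, 0.2, -0.1]
grip_width: 0.004
grip_force: 0.0
```

```bash
python3 - <<'E'
from h import *
go(.425,.238,.05,186.8)
a=img("top");b=img("side")
p=[int(v) for v in proj("top",[.5,.2486,.05])];q=[int(v) for v in proj("side",[.5,.2486,.05])]
f=lambda i,p:cv2.resize(i[p[1]-50:p[1]+50,p[0]-65:p[0]+65],(390*1,300),interpolation=cv2.INTER_CUBIC)
cv2.imwrite("pics/pu.png",np.hstack([f(a,p),f(b,q)]))
E
```

```text
travel mm [-19.3   1.5  -1.4] turn [-0.  -0.2 -0.3] pos [0.4059 0.2343 0.0487]
```

View pics/pu.png

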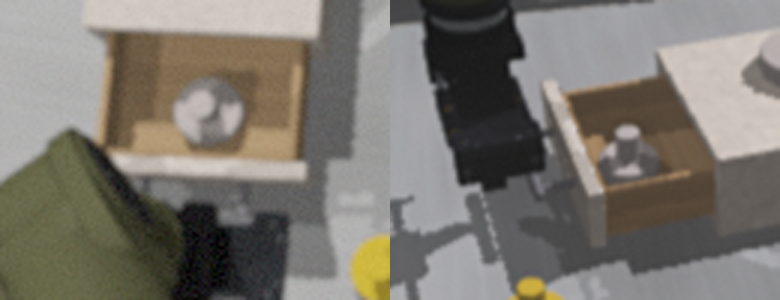

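The weight stands upright in the drawer (left half (208,110), right half (627,150)), and the closed fingers are in front of the handle. Pushing.

Emit:
step_arm:
  commands:
    - {"travel": [-0.006, 0.0, 0], "turn": [0, 0, 0]}
    - {"travel": [-0.013, 0.0, 0], "turn": [0, 0, 0]}
    - {"travel": [-0.02, 0.0, 0], "turn": [0, 0, 0]}
    - {"travel": [-0.027, 0.0, 0], "turn": [0, 0, 0]}
    - {"travel": [-0.034, 0.0, 0], "turn": [0, 0, 0]}

```text
time: 9.8
position: [0.4414, 0.2384, 0.0497]
tool_rot: [0.177, -3.136, 0.0]
ft_force: [-1.7, 0.1, 0.4]
grip_width: 0.007
grip_force: 0.6
```

Emit:
step_arm:
  commands:
    - {"travel": [-0.008, 0, 0], "turn": [0, 0, 0]}
    - {"travel": [-0.017, 0, 0], "turn": [0, 0, 0]}
    - {"travel": [-0.026, 0, 0], "turn": [0, 0, 0]}
    - {"travel": [-0.035, 0, 0], "turn": [0, 0, 0]}
    - {"travel": [-0.044, 0, 0], "turn": [0, 0, 0]}

```text
time: 10.3
position: [0.4853, 0.2434, 0.0495]
tool_rot: [0.177, -3.136, 0.0]
ft_force: [-1.8, -0.5, 1.3]
grip_width: 0.008
grip_force: 0.7
```

Emit:
step_arm:
  commands:
    - {"travel": [-0.007, 0, 0], "turn": [0, 0, 0]}
    - {"travel": [-0.014, 0, 0], "turn": [0, 0, 0]}
    - {"travel": [-0.021, 0, 0], "turn": [0, 0, 0]}
    - {"travel": [-0.028, 0, 0], "turn": [0, 0, 0]}
    - {"travel": [-0.033, 0, 0], "turn": [0, 0, 0]}

```text
time: 10.8
position: [0.518, 0.2471, 0.0496]
tool_rot: [-0.177, 3.136, 0.0]
ft_force: [-0.8, -0.6, -0.1]
grip_width: 0.002
grip_force: 0.6
```

```bash
python3 - <<'E'
from h import *
go(.425,.238,.05,186.8);print(ctrl.get_state()["ft_force"])
b=img("side","s2")
E
```

```text
travel mm [93.4  1.4 -0.5] turn [ 0.   0.  -0.3] pos [0.518  0.2471 0.0496]
[-0.79231707 -0.63475525 -0.09427415]
```

Emit:
step_arm:
  commands:
    - {"travel": [-0.003, 0, 0], "turn": [0, 0, 0]}
    - {"travel": [-0.006, 0, 0], "turn": [0, 0, 0]}
    - {"travel": [-0.008, 0, 0], "turn": [0, 0, 0]}
    - {"travel": [-0.01, 0, 0], "turn": [0, 0, 0]}

```text
time: 11.25
position: [0.5273, 0.2481, 0.0496]
tool_rot: [0.177, -3.136, 0.0]
ft_force: [-1.5, -1.0, -0.4]
grip_width: 0.009
grip_force: 0.5
```

Emit:
step_arm:
  commands:
    - {"travel": [-0.0015, 0, 0], "turn": [0, 0, 0]}
    - {"travel": [-0.003, 0, 0], "turn": [0, 0, 0]}
    - {"travel": [-0.0045, 0, 0], "turn": [0, 0, 0]}

```text
time: 11.55
position: [0.5301, 0.2484, 0.0495]
tool_rot: [0.177, -3.133, 0.002]
ft_force: [-8.0, -2.0, 6.0]
grip_width: 0.004
grip_force: 4.1
```

Emit:
step_arm:
  commands:
    - {"travel": [-0.001, 0, 0], "turn": [0, 0, 0]}
    - {"travel": [-0.0015, 0, 0], "turn": [0, 0, 0]}
    - {"travel": [-0.0015, 0, 0], "turn": [0, 0, 0]}

```text
time: 11.85
position: [0.5301, 0.2485, 0.0494]
tool_rot: [0.178, -3.13, 0.004]
ft_force: [-9.9, -2.1, 7.3]
grip_width: 0.002
grip_force: 4.8
```

```bash
python3 - <<'E'
from h import *
a=img("top");b=img("side")
p=[int(v) for v in proj("top",[.55,.2486,.05])];q=[int(v) for v in proj("side",[.55,.2486,.05])]
f=lambda i,p:cv2.resize(i[p[1]-50:p[1]+50,p[0]-65:p[0]+65],(390*1,300),interpolation=cv2.INTER_CUBIC)
cv2.imwrite("pics/sh.png",np.hstack([f(a,p),f(b,q)]))
E
```

```text
(no output)
```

View pics/sh.png

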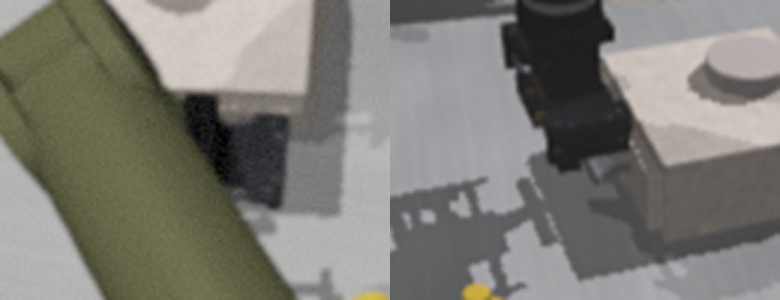

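The drawer front is flush with the unit and the position stopped moving at 10 N: it is shut. Backing off, then up and across to the carousel handle.

Emit:
step_arm:
  commands:
    - {"travel": [0.01, 0, 0], "turn": [0, 0, 0]}
    - {"travel": [0.03, 0, 0], "turn": [0, 0, 0]}
    - {"travel": [0.045, 0, -0.02], "turn": [0, 0, 0]}
    - {"travel": [0.045, 0, -0.07], "turn": [0, 0, 0]}
    - {"travel": [0.045, 0, -0.12], "turn": [0, 0, 0]}

```text
time: 12.45
position: [0.4876, 0.2435, 0.1702]
tool_rot: [0.178, -3.136, 0.001]
ft_force: [1.5, -0.4, 1.0]
grip_width: 0.008
grip_force: 0.0
```

Emit:
step_arm:
  commands:
    - {"travel": [0, 0.01, -0.045], "turn": [0, 0, 8]}
    - {"travel": [-0.005, 0.03, -0.085], "turn": [0, 0, 16]}
    - {"travel": [-0.01, 0.075, -0.1], "turn": [0, 0, 24]}
    - {"travel": [-0.02, 0.12, -0.1], "turn": [0, 0, 32]}
    - {"travel": [-0.025, 0.168, -0.1], "turn": [0, 0, 40]}
  gripper: 0.7

```text
time: 12.95
position: [0.4967, 0.4101, 0.2708]
tool_rot: [0.908, 3.004, 0.003]
ft_force: [1.0, -1.1, 0.5]
grip_width: 0.371
grip_force: 0.0
```

```bash
python3 - <<'E'
from h import *
go(.535,-.254,.26,126.7);print(ctrl.get_state()["joint_positions"])
E
```

```text
travel mm [-399.8 -531.6   10.3] turn [ 0.2  0.1 19.7] pos [0.4967 0.4101 0.2708]
[-0.06429066  0.42732968 -0.91176579  1.39448442  0.33796343  1.47731673
  0.02186938]
```

I went the wrong way along y; nothing was touched. Heading back to the carousel.

Emit:
step_arm:
  commands:
    - {"travel": [-0.029, -0.038, 0], "turn": [0, 0, 4]}
    - {"travel": [-0.058, -0.077, 0], "turn": [0, 0, 8]}
    - {"travel": [-0.087, -0.115, 0], "turn": [0, 0, 12]}
    - {"travel": [-0.116, -0.154, 0], "turn": [0, 0, 16]}
    - {"travel": [-0.145, -0.192, 0], "turn": [0, 0, 19.7]}

```text
time: 13.45
position: [0.5114, 0.1676, 0.2698]
tool_rot: [1.399, 2.81, 0.001]
ft_force: [1.9, 0.4, 0.7]
grip_width: 0.694
grip_force: 0.0
```

```bash
python3 - <<'E'
from h import *
go(.535,-.254,.26,126.7);print(ctrl.get_state()["joint_positions"])
E
```

```text
travel mm [-350.7 -235.3    9.9] turn [0.1 0.1 0.4] pos [0.5114 0.1676 0.2698]
[ 0.39899949  0.12726575 -0.82620126  1.65757774  0.09601689  1.39636682
  0.20720458]
```

Emit:
step_arm:
  commands:
    - {"travel": [-0.04, -0.027, 0], "turn": [0, 0, 0]}
    - {"travel": [-0.08, -0.054, 0], "turn": [0, 0, 0]}
    - {"travel": [-0.12, -0.081, 0], "turn": [0, 0, 0]}
    - {"travel": [-0.16, -0.108, 0], "turn": [0, 0, 0]}
    - {"travel": [-0.2, -0.134, 0], "turn": [0, 0, 0]}

```text
time: 13.95
position: [0.5254, -0.0732, 0.2702]
tool_rot: [1.396, 2.811, -0.001]
ft_force: [0.6, 0.3, 0.3]
grip_width: 0.703
grip_force: 0.0
```

Emit:
step_arm:
  commands:
    - {"travel": [-0.04, -0.027, 0], "turn": [0, 0, 0]}
    - {"travel": [-0.08, -0.054, 0], "turn": [0, 0, 0]}
    - {"travel": [-0.12, -0.081, 0], "turn": [0, 0, 0]}
    - {"travel": [-0.15, -0.101, 0], "turn": [0, 0, 0]}
    - {"travel": [-0.15, -0.101, 0], "turn": [0, 0, 0]}

```text
time: 14.45
position: [0.5341, -0.2594, 0.2688]
tool_rot: [1.41, 2.806, -0.004]
ft_force: [0.7, -0.7, 0.2]
grip_width: 0.7
grip_force: 0.0
```

```bash
python3 - <<'E'
from h import *
go(.535,-.254,.187,126.7);print(ctrl.get_state()["joint_positions"])
a=img("top");b=img("side")
p=[int(v) for v in proj("top",[.535,-.254,.15])];q=[int(v) for v in proj("side",[.535,-.254,.17])]
f=lambda i,p:cv2.resize(i[p[1]-75:p[1]+75,p[0]-97:p[0]+98],(390*1,300),interpolation=cv2.INTER_CUBIC)
cv2.imwrite("pics/ca.png",np.hstack([f(a,p),f(b,q)]))
E
```

```text
travel mm [ 3.9  4.1 81.7] turn [-0.1  0.1 -0.1] pos [ 0.5341 -0.2594  0.2688]
[ 0.83152008  0.22122555 -0.50010388  1.53602285  0.10978134  1.41076929
  0.9634715 ]
```

View pics/ca.png

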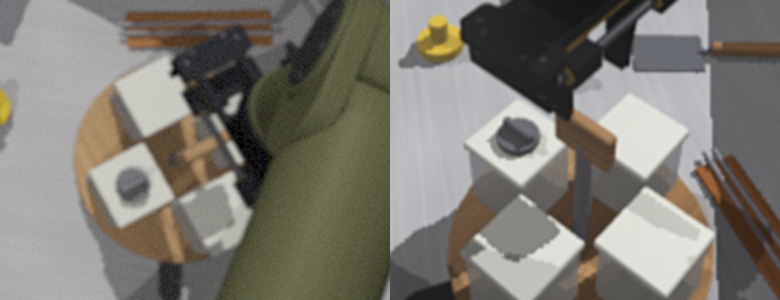

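The gripper straddles the wooden handle (right half (585,140)), which lies in line with the cap. Lowering and pinching.

Emit:
step_arm:
  commands:
    - {"travel": [0.002, 0.003, 0.01], "turn": [0, 0, 0]}
    - {"travel": [0.002, 0.003, 0.035], "turn": [0, 0, 0]}
    - {"travel": [0.002, 0.003, 0.06], "turn": [0, 0, 0]}
    - {"travel": [0.002, 0.003, 0.078], "turn": [0, 0, 0]}
    - {"travel": [0.002, 0.003, 0.082], "turn": [0, 0, 0]}

```text
time: 15.05
position: [0.5357, -0.2453, 0.1849]
tool_rot: [-1.39, -2.813, -0.001]
ft_force: [-0.5, -0.7, 0.4]
grip_width: 0.701
grip_force: 0.0
```

Emit:
step_arm:
  commands:
    - {"travel": [0, 0, 0], "turn": [0, 0, 0]}
    - {"travel": [0, 0, 0], "turn": [0, 0, 0]}
    - {"travel": [0, 0, 0], "turn": [0, 0, 0]}
    - {"travel": [0, 0, 0], "turn": [0, 0, 0]}
    - {"travel": [0, 0, 0], "turn": [0, 0, 0]}
  gripper: 0.0
  force: 15

```text
time: 15.55
position: [0.537, -0.2483, 0.1883]
tool_rot: [1.397, 2.813, -0.0]
ft_force: [-1.0, 0.4, 0.5]
grip_width: 0.33
grip_force: 0.0
```

```bash
python3 - <<'E'
from h import *
go(.535,-.254,.187,126.7);s=ctrl.get_state();print(s["ft_force"],s["torque"],s["grip_width"]*87)
E
```

```text
travel mm [-3.3 -5.1  1.3] turn [0.  0.1 0.5] pos [ 0.537  -0.2483  0.1883]
[-1.01976799  0.3523282   0.46209119] [ 0.04326772 -0.1233142   0.01773342] 28.67482931963464
```

Emit:
step_arm:
  commands:
    - {"travel": [-0.003, -0.005, 0], "turn": [0, 0, 0]}
    - {"travel": [-0.003, -0.005, 0], "turn": [0, 0, 0]}
    - {"travel": [-0.003, -0.005, 0], "turn": [0, 0, 0]}
    - {"travel": [-0.003, -0.005, 0], "turn": [0, 0, 0]}
    - {"travel": [-0.003, -0.005, 0], "turn": [0, 0, 0]}

```text
time: 16.05
position: [0.5343, -0.2549, 0.1878]
tool_rot: [1.398, 2.813, -0.002]
ft_force: [-0.8, -3.8, 0.2]
grip_width: 0.169
grip_force: 15.0
```

```bash
python3 - <<'E'
from h import *
go(.535,-.254,.187,126.7);s=ctrl.get_state();print(s["ft_force"],s["torque"],s["grip_width"]*87,s["grip_force"])
E
```

```text
travel mm [0.2 1.1 0.7] turn [-0.1  0.1  0.4] pos [ 0.5343 -0.2549  0.1878]
[-0.84625743 -3.83392291  0.18783518] [-0.90710545  0.04872313  0.05864374] 14.672717236841587 15.000411719083786
```

Emit:
step_arm:
  commands:
    - {"travel": [0, 0, 0], "turn": [0, 0, -4]}
    - {"travel": [0, 0, 0], "turn": [0, 0, -10]}
    - {"travel": [0, 0, 0], "turn": [0, 0, -16]}
    - {"travel": [0, 0, 0], "turn": [0, 0, -22]}
    - {"travel": [0, 0, 0], "turn": [0, 0, -28]}
  force: 20

```text
time: 16.55
position: [0.5344, -0.2546, 0.1877]
tool_rot: [0.67, 3.069, -0.002]
ft_force: [-2.2, -3.0, -0.6]
grip_width: 0.175
grip_force: 20.0
```

Emit:
step_arm:
  commands:
    - {"travel": [0, 0, 0], "turn": [0, 0, -6]}
    - {"travel": [0, 0, 0], "turn": [0, 0, -12]}
    - {"travel": [0, 0, 0], "turn": [0, 0, -18]}
    - {"travel": [0, 0, 0], "turn": [0, 0, -24]}
    - {"travel": [0, 0, 0], "turn": [0, 0, -29]}

```text
time: 17.05
position: [0.5345, -0.2543, 0.1878]
tool_rot: [-0.12, 3.139, -0.001]
ft_force: [-0.4, -3.2, -0.3]
grip_width: 0.174
grip_force: 20.0
```

```bash
python3 - <<'E'
from h import *
go(.535,-.254,.187,186.5);s=ctrl.get_state();print(s["ft_force"],s["torque"],s["grip_width"]*87,s["grip_force"],s["joint_positions"])
a=img("top","t3");b=img("side","s3")
p=[int(v) for v in proj("top",[.46,-.26,.1])];q=[int(v) for v in proj("side",[.46,-.26,.1])]
print(p,q)
f=lambda i,p:cv2.resize(i[p[1]-75:p[1]+75,p[0]-50:p[0]+50],(400,600),interpolation=cv2.INTER_CUBIC)
cv2.imwrite("pics/fin.png",np.hstack([f(a,p),f(b,q)]))
E
```

```text
travel mm [-0.5  0.2  0.8] turn [-0.   0.  -2.1] pos [ 0.5345 -0.2543  0.1878]
[-0.4040329  -3.23883262 -0.27774572] [-0.57861813 -0.04296165 -0.00867335] 15.14691812501204 20.000306367874146 [ 0.9302087   0.28420978 -0.62944734  1.64881645  0.17470832  1.26485356
  1.91441759]
[384, 284] [246, 324]
```

View pics/fin.png

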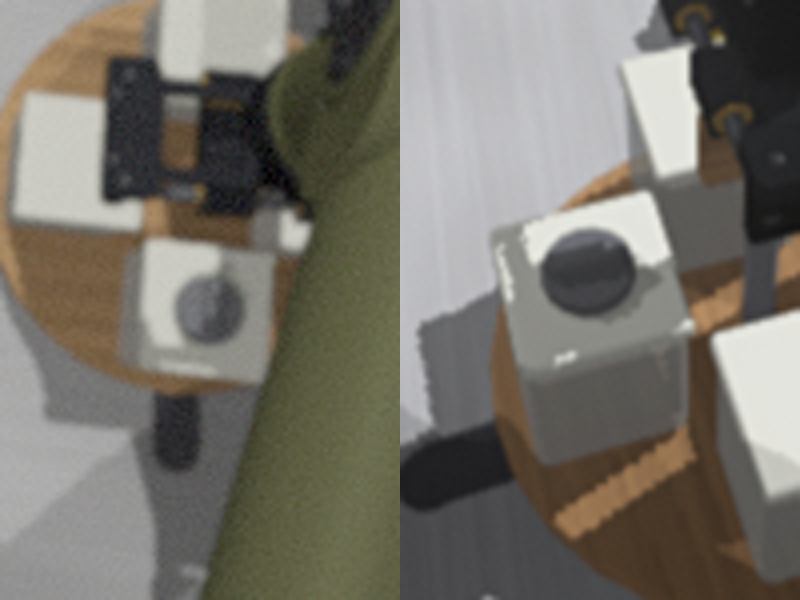

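The cap box (lid corners at (148,238), (278,250), (265,383), (135,368) in the left half) now stands over the tongue at (178,430). Measuring the residual angle.

```bash
python3 - <<'E'
from h import *
f=lambda p,z:onz("top",p[0]/4+334-.4,p[1]/4+209-.4,z)[:2]
S=lambda p,z:onz("side",(p[0]-400)/4+196-.4,p[1]/4+249-.4,z)[:2]
e=lambda a:np.degrees(np.arctan2(a[1],a[0]))%360
L=np.array([f(p,.121) for p in((148,238),(278,250),(265,383),(135,368))]);c=np.array([.5353,-.254])
print("lid",L.mean(0),np.hypot(*(L.mean(0)-c)),"ang",e(L.mean(0)-c),"edges",e(L[1]-L[0])-90,e(L[2]-L[3])-90,e(L[3]-L[0]),e(L[2]-L[1]))
print("left box edges",e(f((20,222),.121)-f((28,95),.121)))
LS=np.array([S(p,.121) for p in((493,232),(655,192),(690,330),(535,378))]);print("side lid",LS.mean(0),"ang",e(LS.mean(0)-c),e(LS[0]-LS[1])-0,e(LS[3]-LS[2]))
a=cv2.imread("pics/t3.png")
for name,o in(("top0",None),("t3",None)):
  g=cv2.imread(f"pics/{name}.png").max(2)[309:330,366:390]
  T=[]
  for v in range(2,13):
    m=np.nonzero(g[v]<(62 if name=="top0" else 50))[0]
    if len(m)>7:T.append([m.min()+366,m.max()+366,v+309])
  T=np.array(T);P=np.array([onz("top",(l+r)/2,v,.012)[:2] for l,r,v in T])
  print(name,len(T),"tongue mid",P.mean(0).round(4),"ang",e(P.mean(0)-c),"own axis",e(P[-1]-P[0]),(T[:,1]-T[:,0]).tolist())
for z in(.010,.018):print("side tongue",e(onz("side",208.7,366.1,z)[:2]-c))
E
```

```text
lid [ 0.45536567 -0.25813279] 0.08004109225166155 ang 182.95969190508458 edges 183.78588551880932 182.5814243140477 180.9274703054354 180.17688062125495
left box edges 183.9063110926288
side lid [ 0.45648155 -0.26164046] ang 185.53680476352423 184.45445106162526 186.70085965737547
top0 11 tongue mid [ 0.3832 -0.2719] ang 186.70434888226683 own axis 177.75566382056127 [10, 10, 9, 9, 9, 8, 9, 9, 9, 9, 9]
t3 6 tongue mid [ 0.3789 -0.2713] ang 186.32026726491242 own axis 191.40176697517046 [7, 9, 7, 9, 9, 8]
side tongue 187.92916224581134
side tongue 189.54049294186032
```

Emit:
step_arm:
  commands:
    - {"travel": [0, 0, 0], "turn": [0, 0, -1.5]}
    - {"travel": [0, 0, 0], "turn": [0, 0, -3]}
    - {"travel": [0, 0, 0], "turn": [0, 0, -3]}
    - {"travel": [0, 0, 0], "turn": [0, 0, -3]}

```text
time: 17.55
position: [0.5345, -0.2542, 0.1878]
tool_rot: [-0.196, 3.135, -0.001]
ft_force: [-0.6, -5.0, 1.1]
grip_width: 0.172
grip_force: 20.0
```

```bash
python3 - <<'E'
from h import *
go(.535,-.254,.187,187.2);s=ctrl.get_state();print(s["time"],s["ft_force"],s["grip_force"])
e=lambda a:np.degrees(np.arctan2(a[1],a[0]))%360
# cap foot (round, 42 mm): dark-grey blob on the white lid, both views, before/after
c=np.array([.5353,-.254]);img("top","t4");img("side","s4")
for t in("3","4"):
  for n,k,z in(("top","t",.128),("side","s",.13)):
    g=cv2.imread(f"pics/{k}{t}.png");u,v=[int(x) for x in proj(n,[.456,-.262,.13])]
    w=g[v-13:v+14,u-14:u+15].max(2);m=(w<(110 if n=="top" else 95)).astype(np.uint8)
    nn,l,st,ce=cv2.connectedComponentsWithStats(m);b=1+st[1:,4].argmax()
    x,y=ce[b]+[u-14,v-13];P=onz(n,x,y,z)[:2];print(t,n,st[b],(round(x,1),round(y,1)),P.round(4),e(P-c),np.hypot(*(P-c)))
E
```

```text
travel mm [-0.5  0.2  0.8] turn [-0.1  0.  -0.1] pos [ 0.5345 -0.2542  0.1878]
17.55 [-0.57875876 -4.98901546  1.09894301] 20.00028133392334
3 top [  8   6  14  17 151] (np.float64(388.5), np.float64(287.0)) [ 0.4536 -0.2645] 187.33773429242538 0.08236119687390955
3 side [  2   8  24  18 343] (np.float64(243.0), np.float64(318.3)) [ 0.4543 -0.2668] 188.96979775997713 0.0819566366161153
4 top [ 11   5  14  19 166] (np.float64(390.7), np.float64(286.4)) [ 0.4558 -0.2694] 190.9317957991919 0.0810001471710808
4 side [  3   8  24  19 352] (np.float64(243.6), np.float64(319.3)) [ 0.455  -0.2689] 190.5356047691195 0.08166875389189611
```

```bash
python3 - <<'E'
from h import *
from scipy.optimize import least_squares
e=lambda a:np.degrees(np.arctan2(a[1],a[0]))%360
c=np.array([.535,-.254])
for n,fn,hr in(("top","top0",None),("side","side0",None)):
  i=cv2.imread(f"pics/{fn}.png");h=cv2.cvtColor(i,cv2.COLOR_BGR2HSV)
  m=cv2.inRange(h,(5,70,40),(22,255,255))
  z=.03;u0,v0=proj(n,[*c,z])
  pts=[]
  for a in np.radians(np.arange(90,300,4)):   # march inward from outside along world rays
    for r in np.arange(.150,.115,-.0008):
      u,v=proj(n,[c[0]+r*np.cos(a),c[1]+r*np.sin(a),z])
      if 0<=round(v)<420 and m[round(v),round(u)]:
        pts.append([c[0]+r*np.cos(a),c[1]+r*np.sin(a)]);break
  P=np.array(pts)
  s=least_squares(lambda q:np.hypot(P[:,0]-q[0],P[:,1]-q[1])-q[2],[*c,.13],loss="soft_l1",f_scale=.001)
  print(n,len(P),"centre",s.x.round(4),"res",np.abs(s.fun).mean().round(4))
  g=i.max(2)
  w=(315,377.6) if n=="top" else None
  px=(377.6,316.6) if n=="top" else (208.7,366.1)
  for z in(.005,.009,.013):
    T=onz(n,*px,z)[:2];print("   tongue",z,T.round(4),e(T-s.x[:2]).round(2),np.hypot(*(T-s.x[:2])).round(4))
E
```

```text
top 39 centre [ 0.5337 -0.2545  0.1277] res 0.001
   tongue 0.005 [ 0.3816 -0.273 ] 186.94 0.1533
   tongue 0.009 [ 0.3816 -0.2721] 186.63 0.1532
   tongue 0.013 [ 0.3816 -0.2713] 186.31 0.1531Traceback (most recent call last):
  File "<stdin>", line 12, in <module>
  File "h.py", line 10, in proj
    m=ctrl.camera_model(n);c=np.array(m["R"])@np.array(X)+np.array(m["t"])
ValueError: time passes only in moves, steps and waits
```

```bash
python3 - <<'E'
from h import *
e=lambda a:np.degrees(np.arctan2(a[1],a[0]))
def edge(g,pts_dir,along,lo,hi):
    P=[]
    for k in along:
        prof=(g[k,lo:hi] if pts_dir=="x" else g[lo:hi,k]).astype(float)
        j=np.abs(np.diff(cv2.GaussianBlur(prof[:,None],(1,3),0)[:,0])); q=j.argmax()
        if 0<q<len(j)-1: q=q+(j[q-1]-j[q+1])/(2*(j[q-1]-2*j[q]+j[q+1])+1e-9)
        P.append((lo+q+.5,k) if pts_dir=="x" else (k,lo+q+.5))
    W=np.array([onz("top",*p,.121)[:2] for p in P],np.float32)
    l=cv2.fitLine(W,cv2.DIST_HUBER,0,.01,.01).ravel();return e(l[:2])%90
for t in("t3","t4"):
    g=cv2.imread(f"pics/{t}.png")[:,:,0]   # blue: white lid vs wood
    print(t,"left lid: left edge",edge(g,"x",range(238,260),333,348).round(1),"top edge",edge(g,"y",range(344,358),226,242).round(1),"bottom edge",edge(g,"y",range(343,363),258,272).round(1),"cap lid bottom",edge(g,"y",range(373,396),296,312).round(1))
E
```

```text
t3 left lid: left edge 2.8 top edge 3.4 bottom edge 3.7 cap lid bottom 2.8
t4 left lid: left edge 5.8 top edge 6.0 bottom edge 7.5 cap lid bottom 6.9
```

Lid edges now measure about 186.5°, against about 186.7° for the tongue. They are aligned and the handle is still gripped, so I am handing in.

```bash
python3 -c "
from bench import ctrl
print(ctrl.close_job())"
```

```text
the job is handed in; nothing more can be done
None
```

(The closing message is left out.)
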